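# Index the carving turntable by four clicks and hold it

## Task

The little spinning top on the carving turntable has to be turned on for its next flute. Take the wooden-handled pin out of its block, push it down through the eye of the turntable's yellow lever until its collar rests on the eye, and with this pin as the handle swing the lever counter-clockwise (seen from above) by exactly four clicks of the ratchet, no fewer and not a fifth. Finish while still gripping the pin, holding the turntable still at the fourth click, and leave the other things on the bench where they are.

Things in the scene. Friction and masses are not known exactly. Their poses are not given: they have to be found in the camera images.
- index_stand: Fixed green cast foot of the turntable, a disc 144 mm in diameter on the bench. Origin on the turntable's vertical axis, at bench level. Its local +x points towards the eye of the lever as it stands at the start; a steel-cheeked housing with the brass spring pawl sticks out to local -x, to 109 mm from the axis and 41 mm high.
- index_table (a joint): Angle of turntable and lever, rad, 0 at the start, growing counter-clockwise from above. 24 teeth: a click (pawl drops behind a tooth) every 0.2618 rad (15 degrees). The drag on the pin is 3 to 6 N while the pawl climbs a tooth and falls away at the click. The pawl stops any turning back; let go between clicks, the table creeps back to the last one (0.01 rad under the full multiple).
- pawl (a joint): How far the spring pawl stands out of its notch, m: about 0 dropped fully in, climbing to 0.0036 just before each click.
- eye (a point): Centre of the mouth of the eye in the end of the yellow lever: a vertical through hole 16 mm wide with a 3 mm countersink in a steel block 36 x 36 x 14 mm, upper face 52 mm above the bench, free space below it. 115 mm from the turntable's axis. The spinning top on its faceplate on the axis rises to 120 mm above the bench and is at most 40 mm in radius; z is up.
- handle_pin: Loose pin, 112 mm long, 0.14 kg. Origin at the centre of its lower tip, z up along the pin. Steel rod 12 mm in diameter over the first 32 mm, its last 6 mm tapered, a collar 26 mm in diameter from 32 to 37 mm, then a dark wooden handle 20 mm in diameter from 37 to 112 mm, to be gripped. It stands upright in the block, its tip 10 mm above the bench, the collar on the block's top. Seated in the eye, its tip is 32 mm below the mouth.
- pin_block: Fixed light wooden block 44 x 44 x 42 mm on a darker 60 x 60 x 10 mm foot, origin at the centre of its underside. The pin stands in the hole in its middle, 15 mm wide and 36 mm deep.
- sanding_block: Bystander: brown sanding block 52 x 68 x 24 mm, origin under its centre.
- spray_tin: Bystander: round tin 79 mm in diameter, 47 mm high, with a wooden-coloured side and grey lid; origin under its centre.
- chuck_key: Bystander: black T-shaped chuck key 70 x 70 x 12 mm, origin under its centre.
Not all that is in view belongs to the job. Leave any orange or red look-alike of the handle_pin alone.

How it is judged:
On the way, in this order (a step that is already met when the one before it is completed fails the run):
1. the pin is through the eye and the lever has not yet been advanced (z of handle_pin in the frame of eye below -0.022 m and horizontal distance between handle_pin and eye below 0.008 m and angle between the z axis of handle_pin and the z axis of eye, either way round below 0.25 rad and value of joint index_table below 0.1571 rad), for 0.1 s.
2. the gripped pin has carried the lever past the second click (z of handle_pin in the frame of eye below -0.022 m and horizontal distance between handle_pin and eye below 0.008 m and angle between the z axis of handle_pin and the z axis of eye, either way round below 0.25 rad and contact force between the fingers and handle_pin above 1.5 N and value of joint index_table above 0.5086 rad), for 0.05 s.
At the end, for the whole second after the job is handed in: Pin through the eye (tip 22 mm or more below its mouth, within 8 mm of its centre line, leaning under 0.25 rad) and still gripped (over 1.5 N); turntable still (under 0.05 rad/s) at the fourth click: 1.022 to 1.178 rad, the pawl lifted less than 2.5 mm (z of handle_pin in the frame of eye below -0.022 m and horizontal distance between handle_pin and eye below 0.008 m and angle between the z axis of handle_pin and the z axis of eye, either way round below 0.25 rad and contact force between the fingers and handle_pin above 1.5 N and value of joint index_table between 1.0222 and 1.1781 rad and value of joint pawl below 0.0025 m and velocity of joint index_table between -0.05 and 0.05 rad/s); the arm keeps its last pose, push and grip.
It fails at once if a fifth click was passed (value of joint index_table above 1.294 rad).
It fails at once if the fingers pushed the turntable, its lever or the work itself (more than 10 N) (contact force between the fingers and index_table above 10 N).
It fails at once if the sanding block, round tin or chuck key was moved more than 30 mm (distance of any of sanding_block, spray_tin, chuck_key from where it was at the start of the episode above 0.03 m).
It also fails if it takes over 51 s, if anything falls off the work surface, if the arm or the gripper's body presses on something with over 40 N, if the wrist force passes 120 N, or if a joint passes its speed limit or range.

## Robot

A 6-joint arm with a two-finger parallel gripper is mounted at the origin on a cart in front of the work surface, level with it; the furniture and walls round the work are solid. World frame = base frame: x ahead of the robot, y to its left, z up, the work surface at z = 0. Lengths are in m, angles in rad, forces in N, time in s.
With the tool pointing down it reaches from about 0.4 to 0.825 m from the base axis. Payload 7 kg.
Tool frame: the origin (TCP) lies midway between the tips of the shut fingers; the grasp point (between the pads) lies 19 mm behind it; z points along the fingers, y is the line along which they close (so a half turn about z gives the same grasp; the last joint's range is limited). The gripper opens to 88 mm and grips with 3 to 60 N. Pads are 19 mm wide; open, the fingers measure 130 mm over their backs; the gripper's body (78 mm by 193 mm) begins 47 mm behind the grasp point.
Start: joints at [-0.958, 0.359, 0.012, 0, -1.224, -0.288], TCP at [0.215, -0.64, 0.227] pointing down, gripper open.
Joint ranges: [-3.07, 3.07], [-1.43, 2.12], [-1.02, 1.25], [-3.03, 1.67], [-3.05, -0], [-3.03, 3.03]. Speed limits (rad/s): [2.39, 2.39, 3.01, 3.14, 3.14, 3.14].

## Interface

Orientations are given as [roll, pitch, yaw] about the fixed x, y, z axes, in that order (R = Rz(yaw) Ry(pitch) Rx(roll)).
In Python, from station import telemetry, eyes, ticket, recognise, trace gives the robot as it stands. The module is installed in compiled form; this text tells all that it offers.
- The arm moves only by the tool servo_tool, never from a script. Its argument "series" is a list that holds one entry, the list of rows, each a list of 4 numbers: the shift along the tool's x, y, z in mm, then the turn about the tool's z in rad. In form: [[[x, y, z, roll], ...]]. A call has exactly 10 rows; each row shifts and turns the commanded pose from where the row before left it, along the tool's axes as they then stand; what a row does not reach is not made up. A row lasts 1/12 s, in which the tool goes at most 41.7 mm and 7.16 degrees, less where a joint would pass 70% of its speed; a pose out of reach is approached as far as the arm can. A call is refused whole if a number of a shift passes 41.7 or a number of a turn 0.125, either way. A call with a gripper value outside its range is refused whole. "claw" is the gripper's target within -1 to 1 (shut at 1, half-way at 0, fully open at -1), set as the call begins (left out, the last holds). The fingers move at their own pace and stop on an object; "grip_force" is the grip in N (left out, the last holds). Time passes only in rows, so rows that do not move let the fingers close, or fill a call up. It gives the time, the measured TCP pose, the force, the opening and the grip force at its end, in the units of the state.
- telemetry.get_state(): the state, without advancing time (a new reading comes with each control period).
- eyes.grab_frame(name): name is "scene" or "top" or "wrist"; returns the picture (400x640x3 uint8, red, green, blue); there is no depth.
- eyes.calibration(name): a dict with "mtx" (3x3 intrinsics, pixels), "rvec" (rotation vector, rad) and "tvec" (3), from world to camera coordinates, as OpenCV has them. Camera axes: x right, y down, z forward; pixel columns grow to the right and rows downward; lengths in m; the calibration is good to about 2 mm. A picture is of the moment at which its call begins: read the wrist's pose just before it. calibration takes no time and is no camera call; for the wrist camera it gives the pose at the moment of the call.
- ticket.job_done(): hands the job in; it is judged then, once.
Trained networks look in the newest picture that a camera, given by its name, has taken for a name from the list of things; names that differ only in an ending like _2 or _b are one class to them, and where a whole thing is asked for, a point or a joint stands for the part that bears it (a point fixed in the world has none). Each returns a list of dicts, best first, with "conf" (0 to 1); they miss things now and then, are a little off and sometimes report something else, mostly with a low value. They report only what shows in the picture. A call takes as long as a camera call. They do not tell look-alikes from the thing itself.
- recognise(camera, name): "position" ([x, y, z] in m, in world coordinates, good to about 4 mm: the middle of the surface that is visible of it).
- trace(camera, name): "mask" (400x640 bool, what is visible of it).
The state is a dict: "t": time; "q": joint angles; "qd": joint speeds; "joint_efforts": joint torques, N m; "eef_pos": TCP position; "ee_rot": TCP orientation; "force": force on the tool from outside, world axes, zero at the start; "moment": the same for the moment, N m; "width": finger opening in m; "gripper_force": force on a finger pad.
Only numpy, scipy, OpenCV 4.12 (cv2) and the standard library are available. Lean on these libraries where they do the work, as an engineer would, in place of code of your own. Each camera call takes 0.05 s, during which the arm holds its last target. There are 200 camera calls.

## Working session

There is one attempt and no reset: what is moved stays moved. The work goes in short steps, Python scripts to look and compute and a tool call to move; the robot and the scene stay as the last step left them, time stands still between calls to the robot, and variables do not carry over. Pictures are saved under pics/ and viewed, at most 10 in all, crops included, and the job is handed in when it is done.

Besides the shell and the picture viewer there is one more tool, called after ">>>" as a command line: name --argument value ..., lists and objects as JSON in quotes. servo_tool: Moves the arm, as the interface text tells. Its arguments: {"type":"object","properties":{"series":{"type":"array"},"claw":{"type":"number"},"grip_force":{"type":"number"}},"required":["series"]}

```bash
mkdir -p pics
cat > h.py <<'E'
import numpy as np, cv2
from station import telemetry, eyes, ticket, recognise, trace
def cal(n):
    c=eyes.calibration(n); return np.array(c["mtx"]),np.array(c["rvec"],float).reshape(3,1),np.array(c["tvec"],float).reshape(3,1)
def proj(n,P):
    K,r,t=cal(n); return cv2.projectPoints(np.array(P,float).reshape(-1,1,3),r,t,K,None)[0].reshape(-1,2)
def ray(n,uv,z):
    K,r,t=cal(n); R=cv2.Rodrigues(r)[0]; d=R.T@np.linalg.inv(K)@np.array([uv[0],uv[1],1.]); o=(-R.T@t).ravel()
    return o+d*(z-o[2])/d[2]
def save(n,f):
    im=eyes.grab_frame(n); cv2.imwrite(f,im[:,:,::-1]); return im
E
python3 - <<'E'
from h import *
s=telemetry.get_state(); print({k:np.round(v,3) for k,v in s.items()})
a=save("scene","pics/s.png"); b=save("top","pics/t.png")
cv2.imwrite("pics/st.png",cv2.resize(np.vstack([a,b]),(480,600))[:,:,::-1])
for c in("top","scene"):
  for n in("handle_pin","pin_block","eye","index_stand","sanding_block","spray_tin","chuck_key"):
    print(c,n,[(np.round(d["position"],3).tolist(),round(d["conf"],2)) for d in recognise(c,n)[:3]])
E
```

```text
{'t': np.float64(0.0), 'q': array([-0.958,  0.359,  0.011, -0.   , -1.224, -0.288]), 'qd': array([-0.001,  0.   ,  0.001,  0.001,  0.003, -0.   ]), 'joint_efforts': array([ 0.0000e+00, -5.8272e+01,  2.9306e+01,  6.9970e+00,  7.0000e-03,
       -0.0000e+00]), 'eef_pos': array([ 0.215, -0.639,  0.226]), 'ee_rot': array([ 3.14 , -0.   , -2.817]), 'force': array([0.06 , 0.136, 0.37 ]), 'moment': array([ 0.025, -0.041, -0.007]), 'gripper_force': np.float64(0.0), 'width': np.float64(0.087)}
top handle_pin [([0.437, -0.289, 0.119], 0.56), ([0.4, -0.201, 0.108], 0.48)]
top pin_block [([0.439, -0.286, 0.031], 0.97)]
top eye [([0.59, -0.147, 0.053], 0.58)]
top index_stand [([0.595, -0.156, 0.048], 0.88)]
top sanding_block [([0.535, -0.324, 0.025], 0.87)]
top spray_tin [([0.712, -0.3, 0.042], 0.91)]
top chuck_key [([0.631, -0.292, 0.011], 0.64)]
scene handle_pin [([0.344, -0.312, 0.074], 0.88), ([0.436, -0.293, 0.085], 0.75)]
scene pin_block [([0.421, -0.31, 0.02], 0.92)]
scene eye [([0.585, -0.156, 0.05], 0.67)]
scene index_stand [([0.577, -0.171, 0.04], 0.96)]
scene sanding_block [([0.523, -0.325, 0.022], 0.64)]
scene spray_tin [([0.695, -0.31, 0.038], 0.77)]
scene chuck_key [([0.625, -0.294, 0.008], 0.55)]
```

View pics/t.png

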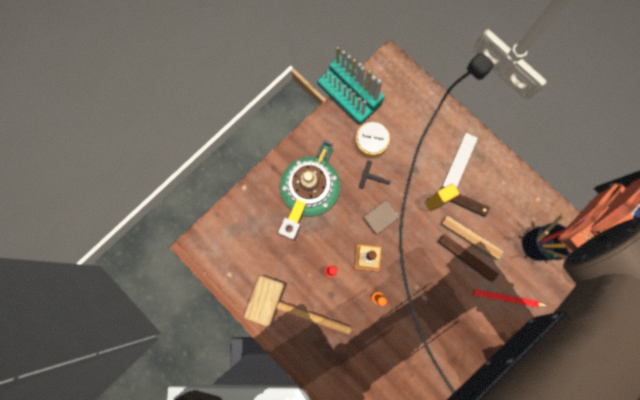

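View pics/s.png

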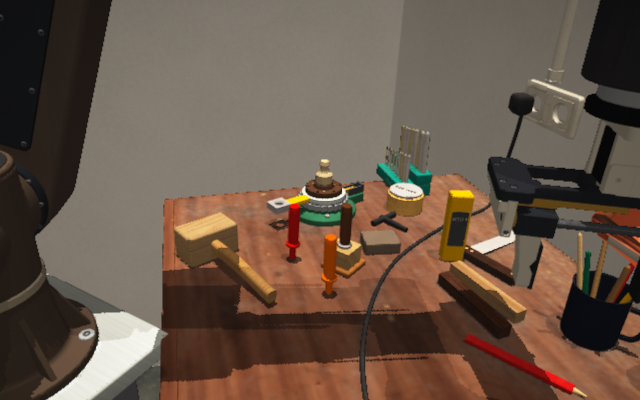

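The top view shows the block with the dark-handled pin at (371,256), the eye at (290,229) and the turntable at (309,183). The look-alikes are red at (331,270) and orange at (379,299). Next I refine these positions.

Run:
```python
from h import *
b=eyes.grab_frame("top")
for n in("handle_pin","pin_block","eye","index_stand"):
    for d in trace("top",n)[:3]:
        m=d["mask"]; v,u=np.nonzero(m); print(n,round(d["conf"],2),m.sum(),u.mean().round(1),v.mean().round(1),u.min(),u.max(),v.min(),v.max())
K,r,t=cal("top"); R=cv2.Rodrigues(r)[0]; print("cam",(-R.T@t).ravel().round(3)); print(K.round(1))
for P,nm in(([.437,-.289,.122],"pin"),([.437,-.289,.0],"blk")): print(nm,proj("top",P))
for uv,z in(((371,255),.122),((290,229),.052),((309,183),.12),((310,186),0.0),((331,270),.11),((379,299),.11)): print(uv,ray("top",uv,z).round(4))
c=b[140:320,240:440]; cv2.imwrite("pics/tc.png",cv2.resize(c,(800,600) if 0 else None,fx=3.3,fy=3.3,interpolation=cv2.INTER_CUBIC)[:,:,::-1])
```

```text
handle_pin 0.66 435 384.9 327.2 376 394 301 350
handle_pin 0.62 397 358.2 285.9 333 380 281 291
handle_pin 0.55 91 369.9 256.3 365 375 252 261
eye 0.85 2152 305.7 191.6 279 332 161 238
index_stand 0.64 3419 308.5 187.7 279 340 140 238
cam [ 0.381 -0.196  1.116]
[[476.7   0.  319.7]
 [  0.  476.7 205.4]
 [  0.    0.    1. ]]
pin [[371.4353685  256.47118919]]
blk [[366.55688122 259.39071443]]
(371, 255) [ 0.44   -0.2881  0.122 ]
(290, 229) [ 0.5012 -0.1135  0.052 ]
(309, 183) [ 0.5924 -0.1577  0.12  ]
(310, 186) [ 0.6105 -0.1555  0.    ]
(331, 270) [ 0.4089 -0.2054  0.11  ]
(379, 299) [ 0.3502 -0.3049  0.11  ]
```

View pics/tc.png

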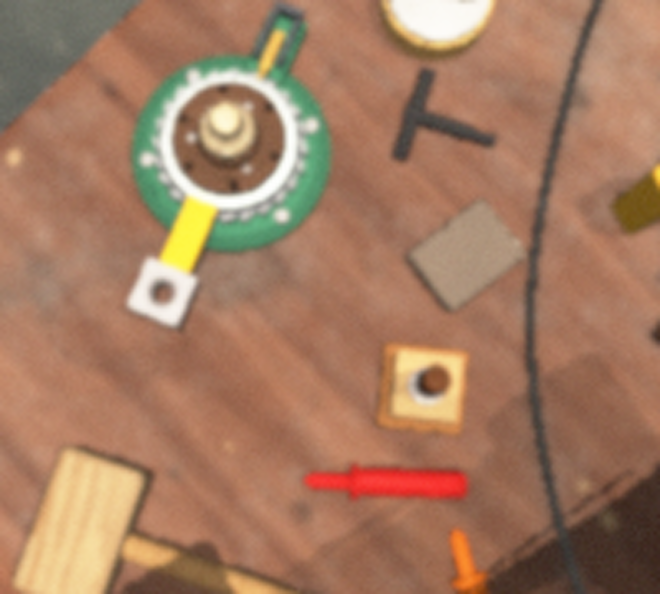

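The crop shows the eye hole at about (289,228) and the pin top at (372,255). Both look-alikes have fallen and are lying below the block. First move: square the tool and head for the pin.

>>> servo_tool --series '[[[0, 0, 0, 0.108], [0, 0, 0, 0.108], [0, 0, 0, 0.109], [-20, 31, 0, 0], [-20, 31, 0, 0], [-20, 31, 0, 0], [-20, 31, 0, 0], [-20, 31, 0, 0], [-20, 31, 0, 0], [-20, 31, 0, 0]]]' --claw -1 --grip_force 40

```text
t: 1.88
eef_pos: [0.3561, -0.4212, 0.2268]
ee_rot: [-3.141, 0.001, 3.141]
force: [0.4, -0.5, 0.2]
width: 0.0875
gripper_force: 0.0
```

>>> servo_tool --series '[[[-20, 31, 0, 0], [-20, 31, 0, 0], [-20, 31, 0, 0], [-20, 31, 0, 0], [-4, 7, 0, 0], [0, 0, 0, 0], [0, 0, 0, 0], [0, 0, 0, 0], [0, 0, 0, 0], [0, 0, 0, 0]]]'

```text
t: 2.72
eef_pos: [0.4388, -0.2926, 0.2265]
ee_rot: [3.142, -0.0, 3.14]
force: [-0.5, -0.3, 0.1]
width: 0.0876
gripper_force: 0.0
```

Run:
```python
from h import *
s=telemetry.get_state(); print(s["eef_pos"],s["q"].round(2) if hasattr(s["q"],"round") else s["q"])
K,r,t=cal("wrist"); R=cv2.Rodrigues(r)[0]; print("cam",(-R.T@t).ravel().round(4))
a=save("wrist","pics/w1.png")
for n in("handle_pin","pin_block","eye"):
    print(n,[(np.round(d["position"],4).tolist(),round(d["conf"],2)) for d in recognise("wrist",n)[:3]])
print(proj("wrist",[[.44,-.29,.122],[.44,-.29,.052],[.503,-.1115,.052]]))
```

```text
[ 0.43884415 -0.29261947  0.2264892 ] [-0.22  0.12 -0.31  0.   -1.14 -1.36]
cam [ 0.3724 -0.293   0.3851]
handle_pin [([0.4385, -0.2931, 0.1152], 0.71), ([0.2945, -0.3245, 0.0237], 0.65), ([0.3733, -0.272, 0.0184], 0.64)]
pin_block [([0.6194, -0.2847, 0.0078], 0.69), ([0.4289, -0.2893, 0.0441], 0.65)]
eye [([0.5723, -0.1791, 0.0509], 0.71)]
[[317.60116568 197.89803395]
 [316.94733294 181.95903287]
 [473.82413971 235.95777061]]
```

View pics/w1.png

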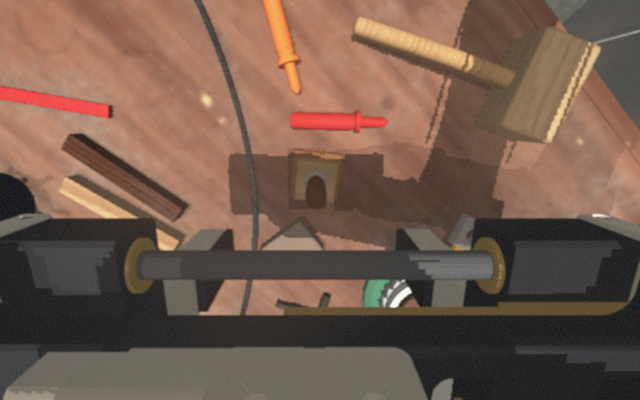

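The pin shows at (316,198), matching the prediction of (317.6,198). I descend and grip.

>>> servo_tool --series '[[[-1, 2.5, 20, 0], [0, 0, 25, 0], [0, 0, 25, 0], [0, 0, 25, 0], [0, 0, 25, 0], [0, 0, 20, 0], [0, 0, 10, 0], [0, 0, 10, 0], [0, 0, 0, 0], [0, 0, 0, 0]]]'

```text
t: 3.75
eef_pos: [0.4407, -0.2895, 0.0669]
ee_rot: [-3.141, 0.0, 3.142]
force: [0.4, 0.3, -0.0]
width: 0.0878
gripper_force: 0.0
```

>>> servo_tool --series '[[[0, 0, 0, 0], [0, 0, 0, 0], [0, 0, 0, 0], [0, 0, 0, 0], [0, 0, 0, 0], [0, 0, 0, 0], [0, 0, 0, 0], [0, 0, 0, 0], [0, 0, 0, 0], [0, 0, 0, 0]]]' --claw 1 --grip_force 40

```text
t: 4.58
eef_pos: [0.4405, -0.2892, 0.0665]
ee_rot: [3.142, -0.0, 3.141]
force: [-0.2, 0.5, -0.2]
width: 0.0269
gripper_force: 0.0
```

>>> servo_tool --series '[[[0, 0, 0, 0], [0, 0, 0, 0], [0, 0, 0, 0], [0, 0, 0, 0], [0, 0, 0, 0], [0, 0, -10, 0], [0, 0, -15, 0], [0, 0, -20, 0], [0, 0, -20, 0], [0, 0, -20, 0]]]'

```text
t: 5.42
eef_pos: [0.4398, -0.2887, 0.1521]
ee_rot: [3.141, -0.001, 3.141]
force: [0.7, -0.4, -2.2]
width: 0.0195
gripper_force: 40.0
```

>>> servo_tool --series '[[[-10, 22, 0, 0], [-10, 22, 0, 0], [-10, 22, 0, 0], [-10, 22, 0, 0], [-10, 22, 0, 0], [-13, 24, 0, 0], [0, 0, 0, 0], [0, 0, 0, 0], [0, 0, 0, 0], [0, 0, 0, 0]]]'

```text
t: 6.25
eef_pos: [0.5028, -0.1555, 0.1513]
ee_rot: [3.141, -0.001, 3.141]
force: [-1.0, -0.0, -1.8]
width: 0.0193
gripper_force: 40.0
```

Run:
```python
from h import *
s=telemetry.get_state(); print(s["eef_pos"])
a=save("wrist","pics/w2.png"); b=eyes.grab_frame("top")
p=np.array(s["eef_pos"])
print(proj("wrist",[[.503,-.1115,.052],[.61,-.156,.0],p+[0,0,.056],p-[0,0,.056]]))
for d in recognise("wrist","eye")[:2]+recognise("wrist","handle_pin")[:2]: print(np.round(d["position"],4),d["conf"])
cv2.imwrite("pics/w2c.png",np.hstack([cv2.resize(a[60:260,250:550],None,fx=1.6,fy=1.6)])[:,:,::-1])
```

```text
[ 0.50282253 -0.15550753  0.15134819]
[[366.91114593 198.34619417]
 [314.92966631 280.78705649]
 [316.83706591 302.07001325]
 [315.60557314 213.23487638]]
[ 0.5061 -0.1155  0.0548] 0.7
[ 0.5008 -0.1565  0.1808] 0.83
[ 0.3744 -0.27    0.0172] 0.81
```

View pics/w2.png

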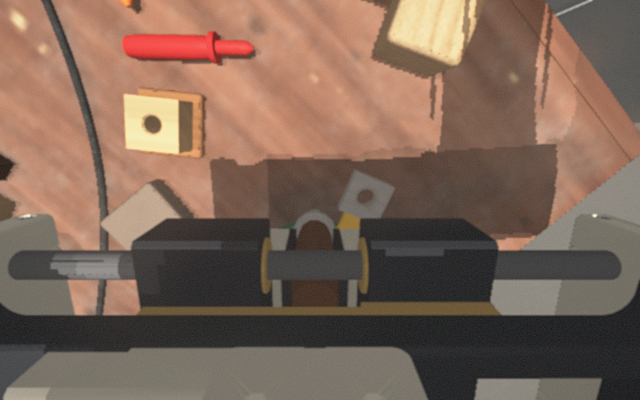

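The wrist view shows the eye hole at about (366,196), against a prediction of (367,198). I'll get its centroid from the saved picture.

Run:
```python
from h import *
a=cv2.imread("pics/w2.png").astype(int)
p=a[170:222,340:397]
sat=p.max(2)-p.min(2); g=p.mean(2)
blk=(sat<22)&(g>70)
n,l,st,ce=cv2.connectedComponentsWithStats(blk.astype(np.uint8)); i=1+st[1:,4].argmax()
m=(l==i).astype(np.uint8); c=cv2.findContours(m,0,1)[0][0]; hull=cv2.convexHull(c); (rc)=cv2.minAreaRect(hull); print("rect",np.array(rc[0])+[340,170],rc[1:])
f=np.zeros_like(m); cv2.fillConvexPoly(f,hull,1); f=cv2.erode(f,np.ones((9,9))); h=(f==1)&(m==0); v,u=np.nonzero(h); print("hole",u.mean()+340,v.mean()+170,h.sum())
for uv in((u.mean()+340,v.mean()+170),np.array(rc[0])+[340,170]): print(ray("wrist",uv,.052),ray("wrist",uv,.049))
```

```text
rect [365.66567993 197.40237045] ((46.61539077758789, 44.07693099975586), 22.61986541748047)
hole 364.98765432098764 196.06172839506172 162
[ 0.50118888 -0.11321128  0.052     ] [ 0.50193826 -0.11271076  0.049     ]
[ 0.5023701  -0.11258728  0.052     ] [ 0.50313321 -0.11207952  0.049     ]
```

>>> servo_tool --series '[[[0.5, 20, 0, 0], [0, 20, 0, 0], [0, 3, 10, 0], [0, 0, 10, 0], [0, 0, 10, 0], [0, 0, 7, 0], [0, 0, 4, 0], [0, 0, 3, 0], [0, 0, 3, 0], [0, 0, 3, 0]]]'

```text
t: 7.28
eef_pos: [0.5032, -0.1125, 0.1014]
ee_rot: [-3.142, 0.0, 3.141]
force: [-0.4, 0.4, -0.3]
width: 0.0189
gripper_force: 40.0
```

>>> servo_tool --series '[[[0.8, 0, 1, 0], [0, 0, 2, 0], [0, 0, 2, 0], [0, 0, 2, 0], [0, 0, 2, 0], [0, 0, 0, 0], [0, 0, 0, 0], [0, 0, 0, 0], [0, 0, 0, 0], [0, 0, 0, 0]]]'

```text
t: 8.12
eef_pos: [0.5023, -0.1122, 0.0927]
ee_rot: [-3.142, 0.0, 3.141]
force: [-0.5, -0.2, -1.1]
width: 0.0194
gripper_force: 40.0
```

Tip is about 15 mm inside with no resistance. Next I seat the pin on its collar.

>>> servo_tool --series '[[[0, 0, 4, 0], [0, 0, 4, 0], [0, 0, 3, 0], [0, 0, 2, 0], [0, 0, 1.5, 0], [0, 0, 1, 0], [0, 0, 1, 0], [0, 0, 0, 0], [0, 0, 0, 0], [0, 0, 0, 0]]]'

```text
t: 8.95
eef_pos: [0.5022, -0.1123, 0.0764]
ee_rot: [-3.141, 0.0, 3.142]
force: [-3.4, 0.4, 5.1]
width: 0.0193
gripper_force: 40.0
```

Seated: TCP is at 0.076 with a light upward force. Now the arc waypoints.

Run:
```python
import numpy as np
ax=np.array([.6082,-.1566]); th=2.747
f=lambda p: ax+.115*np.array([np.cos(th+p),np.sin(th+p)])
P=[f(.05*i) for i in range(23)]; print(P[0])
for i in range(22): d=(P[i+1]-P[i])*1000; print(i+1,round(-d[0],1),round(d[1],1),P[i+1].round(4))
```

```text
[ 0.50203738 -0.1123903 ]
1 2.1 -5.4 [ 0.5    -0.1178]
2 1.8 -5.5 [ 0.4982 -0.1232]
3 1.5 -5.5 [ 0.4966 -0.1288]
4 1.3 -5.6 [ 0.4954 -0.1344]
5 1.0 -5.7 [ 0.4944 -0.14  ]
6 0.7 -5.7 [ 0.4937 -0.1457]
7 0.4 -5.7 [ 0.4933 -0.1515]
8 0.1 -5.7 [ 0.4932 -0.1572]
9 -0.2 -5.7 [ 0.4934 -0.163 ]
10 -0.5 -5.7 [ 0.4938 -0.1687]
11 -0.7 -5.7 [ 0.4946 -0.1744]
12 -1.0 -5.7 [ 0.4956 -0.1801]
13 -1.3 -5.6 [ 0.4969 -0.1857]
14 -1.6 -5.5 [ 0.4985 -0.1912]
15 -1.9 -5.4 [ 0.5004 -0.1966]
16 -2.1 -5.3 [ 0.5025 -0.202 ]
17 -2.4 -5.2 [ 0.5049 -0.2072]
18 -2.7 -5.1 [ 0.5076 -0.2123]
19 -2.9 -5.0 [ 0.5105 -0.2172]
20 -3.2 -4.8 [ 0.5136 -0.222 ]
21 -3.4 -4.6 [ 0.517  -0.2267]
22 -3.6 -4.5 [ 0.5206 -0.2312]
```

>>> servo_tool --series '[[[2.1, -5.4, -0.5, 0], [1.8, -5.5, 0, 0], [1.5, -5.5, 0, 0], [1.3, -5.6, 0, 0], [1.0, -5.7, 0, 0], [0.7, -5.7, 0, 0], [0.4, -5.7, 0, 0], [0, 0, 0, 0], [0, 0, 0, 0], [0, 0, 0, 0]]]'

```text
t: 9.78
eef_pos: [0.4933, -0.1517, 0.0765]
ee_rot: [-3.141, -0.0, 3.141]
force: [1.2, -0.8, -0.2]
width: 0.0192
gripper_force: 40.0
```

Run:
```python
from h import *
a=eyes.grab_frame("scene"); b=eyes.grab_frame("wrist")
c=cv2.resize(a[130:260,230:430],(600,390),interpolation=cv2.INTER_CUBIC)
d=cv2.resize(b[130:330,200:500],(300,200))
o=np.zeros((590,600,3),np.uint8); o[:390]=c; o[390:,:300]=d; 
e=eyes.grab_frame("top"); o[390:,300:]=cv2.resize(e[140:260,250:430],(300,200)); cv2.imwrite("pics/m.png",o[:,:,::-1])
```

```text
(no output)
```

View pics/m.png

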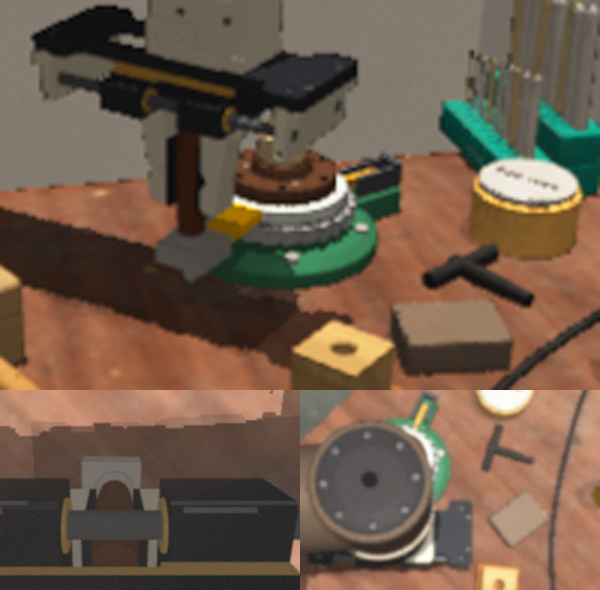

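The pin is seated and the lever follows it, with the eye block now under the gripper. I continue the arc to about 0.85 rad.

>>> servo_tool --series '[[[0.1, -5.7, 0, 0], [-0.2, -5.7, 0, 0], [-0.5, -5.7, 0, 0], [-0.7, -5.7, 0, 0], [-1.0, -5.7, 0, 0], [-1.3, -5.6, 0, 0], [-1.6, -5.5, 0, 0], [-1.9, -5.4, 0, 0], [-2.1, -5.3, 0, 0], [-2.4, -5.2, 0, 0]]]'

```text
t: 10.77
eef_pos: [0.5053, -0.2062, 0.0765]
ee_rot: [3.14, 0.001, 3.141]
force: [0.7, 11.9, 2.7]
width: 0.0193
gripper_force: 40.0
```

>>> servo_tool --series '[[[-1.3, -2.6, 0, 0], [-1.4, -2.5, 0, 0], [-1.4, -2.5, 0, 0], [-1.5, -2.5, 0, 0], [-1.6, -2.4, 0, 0], [-1.6, -2.4, 0, 0], [-1.7, -2.3, 0, 0], [-1.7, -2.3, 0, 0], [0, 0, 0, 0], [0, 0, 0, 0]]]'

```text
t: 11.6
eef_pos: [0.5173, -0.2264, 0.0765]
ee_rot: [3.141, 0.0, 3.141]
force: [0.5, 3.9, 1.0]
width: 0.0195
gripper_force: 40.0
```

```bash
cat > ang.py <<'E'
from h import *
s=telemetry.get_state(); p=np.array(s["eef_pos"])[:2]-[.6082,-.1566]
print(np.round(s["eef_pos"],4),np.round(s["force"],1),"r",np.hypot(*p),"phi",(np.arctan2(p[1],p[0])-2.747)%(2*np.pi),s["gripper_force"])
E
cat ang.py > /dev/null; python3 ang.py
```

```text
[ 0.5173 -0.2264  0.0765] [0.5 3.9 1. ] r 0.11459071486495252 phi 1.0499361155762212 39.997758362442255
```

>>> servo_tool --series '[[[-0.7, -0.9, 0, 0], [-0.7, -0.9, 0, 0], [-0.4, -0.4, 0, 0], [0, 0, 0, 0], [0, 0, 0, 0], [0, 0, 0, 0], [0, 0, 0, 0], [0, 0, 0, 0], [0, 0, 0, 0], [0, 0, 0, 0]]]'

```text
t: 12.43
eef_pos: [0.5185, -0.228, 0.0765]
ee_rot: [3.141, -0.001, 3.141]
force: [-0.9, 7.3, 3.7]
width: 0.0193
gripper_force: 40.0
```

```bash
python3 ang.py
```

```text
[ 0.5185 -0.228   0.0765] [-0.9  7.3  3.7] r 0.11463514100635488 phi 1.066885012848763 40.007490031421185
```

Still climbing (7 N). I keep going in small steps.

>>> servo_tool --series '[[[-0.7, -0.9, 0, 0], [-0.8, -0.9, 0, 0], [0, 0, 0, 0], [0, 0, 0, 0], [0, 0, 0, 0], [0, 0, 0, 0], [0, 0, 0, 0], [0, 0, 0, 0], [0, 0, 0, 0], [0, 0, 0, 0]]]'

```text
t: 13.27
eef_pos: [0.5202, -0.2298, 0.0765]
ee_rot: [3.141, -0.0, 3.141]
force: [-0.4, 7.4, 2.2]
width: 0.0192
gripper_force: 40.0
```

```bash
python3 ang.py
```

```text
[ 0.5202 -0.2298  0.0765] [-0.4  7.4  2.2] r 0.11447140902278778 phi 1.0880150900415906 40.007643797434866
```

>>> servo_tool --series '[[[-0.7, -0.9, 0, 0], [-0.6, -0.6, 0, 0], [0, 0, 0, 0], [0, 0, 0, 0], [0, 0, 0, 0], [0, 0, 0, 0], [0, 0, 0, 0], [0, 0, 0, 0], [0, 0, 0, 0], [0, 0, 0, 0]]]'

```text
t: 14.1
eef_pos: [0.5213, -0.231, 0.0765]
ee_rot: [3.14, -0.001, 3.141]
force: [-1.0, 9.2, 4.1]
width: 0.0193
gripper_force: 40.0
```

```bash
python3 ang.py
```

```text
[ 0.5213 -0.231   0.0765] [-1.   9.2  4.1] r 0.11441469256886809 phi 1.1030981215382205 40.01451887888834
```

Resistance is still rising, so I check the lever angle by eye.

Run:
```python
from h import *
a=eyes.grab_frame("scene"); b=eyes.grab_frame("wrist"); save("wrist","pics/w5.png"); cv2.imwrite("pics/s5.png",a[:,:,::-1])
ax=np.array([.6082,-.1566])
def blk(phi):
    t=2.747+phi; u=np.array([np.cos(t),np.sin(t)]); v=np.array([-u[1],u[0]]); c=ax+.115*u
    return [np.r_[c+18*i*u*.001+18*j*v*.001,.052] for i,j in((-1,-1),(-1,1),(1,1),(1,-1))]
def draw(im,n,x,y,w,h,W,H):
    o=cv2.resize(im[y:y+h,x:x+w],(W,H),interpolation=cv2.INTER_CUBIC).copy(); k=W/w
    for phi,col in((1.05,(0,255,255)),(1.10,(255,0,255))):
        q=((proj(n,blk(phi))-[x,y]+.5)*k).astype(np.int32); cv2.polylines(o,[q.reshape(-1,1,2)],True,col,1)
    return o
o=np.hstack([draw(a,"scene",270,160,80,120,400,600),draw(b,"wrist",255,150,80,120,400,600)])
cv2.imwrite("pics/d.png",o[:,:,::-1])
```

```text
(no output)
```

View pics/d.png

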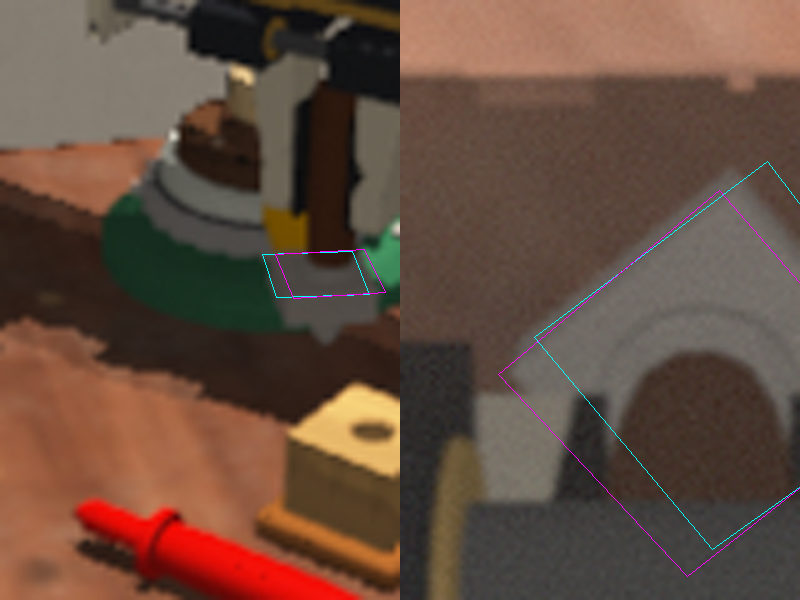

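The block edge lies between the 1.05 and 1.10 outlines, so the table is at about 1.07 to 1.08. I'll push a little further, then back the pin off to the middle of the eye. If the fourth click has dropped, the pawl holds the table at about 1.037.

>>> servo_tool --series '[[[-0.7, -0.9, 0, 0], [-0.7, -0.7, 0, 0], [0, 0, 0, 0], [0, 0, 0, 0], [0, 0, 0, 0], [0, 0, 0, 0], [0, 0, 0, 0], [0, 0, 0, 0], [0, 0, 0, 0], [0, 0, 0, 0]]]'

```text
t: 15.08
eef_pos: [0.5227, -0.2325, 0.0765]
ee_rot: [3.14, -0.001, 3.141]
force: [-1.6, 9.9, 4.7]
width: 0.0196
gripper_force: 40.0
```

```bash
python3 ang.py
python3 - <<'E'
from h import *
save("wrist","pics/w6.png")
E
```

```text
[ 0.5227 -0.2325  0.0765] [-1.6  9.9  4.7] r 0.11437801884674946 phi 1.1206404719552605 40.01891458639875
```

>>> servo_tool --series '[[[0.8, 0.9, 0, 0], [0.8, 0.9, 0, 0], [0.8, 1.0, 0, 0], [0.8, 1.0, 0, 0], [0.8, 1.0, 0, 0], [0.8, 1.0, 0, 0], [0, 0, 0, 0], [0, 0, 0, 0], [0, 0, 0, 0], [0, 0, 0, 0]]]'

```text
t: 15.97
eef_pos: [0.5182, -0.2277, 0.0765]
ee_rot: [-3.142, -0.0, 3.141]
force: [-1.6, -0.8, 0.3]
width: 0.0194
gripper_force: 40.0
```

```bash
python3 ang.py
python3 - <<'E'
from h import *
a=save("wrist","pics/w7.png")
ims=[cv2.imread(f"pics/w{i}.png")[140:220,240:340] for i in(5,6,7)]
cv2.imwrite("pics/cmp.png",cv2.resize(np.hstack(ims),None,fx=2.6,fy=2.6))
E
```

```text
[ 0.5182 -0.2277  0.0765] [-1.6 -0.8  0.3] r 0.11475390425629244 phi 1.0632973760064894 39.98514499515295
```

View pics/cmp.png

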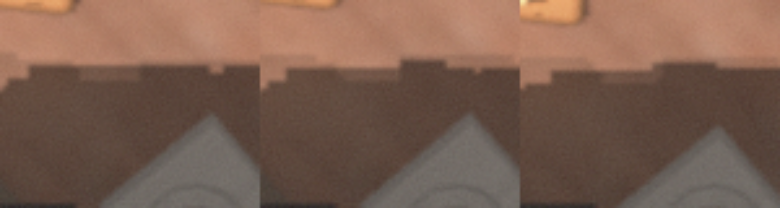

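The force dropped to zero after backing off. I'll fit the block's edges to get the lever angle in each picture, then wait and check that it doesn't creep back.

```bash
cat > fit.py <<'E'
from h import *
import sys
def lever(im,box):
    x0,y0,x1,y1=box; p=cv2.GaussianBlur(im,(3,3),0)[y0:y1,x0:x1].astype(int)
    m=((p.max(2)-p.min(2)<20)&(p.mean(2)>70)).astype(np.uint8)
    n,l,st,ce=cv2.connectedComponentsWithStats(m); i=1+st[1:,4].argmax(); m=l==i
    cols=[(u,np.nonzero(m[:,u])[0][0]) for u in range(m.shape[1]) if m[:,u].any()]
    C=np.array(cols,float); k=C[:,1].argmin(); out=[]
    for S in(C[max(0,k-24):k-3],C[k+4:k+20]):
        S=S[(S[:,1]>0)]; vx,vy,_,_=cv2.fitLine(S.astype(np.float32),cv2.DIST_HUBER,0,.01,.01).ravel(); out.append((len(S),round(float(np.degrees(np.arctan(vy/vx))),1)))
    return C[k]+[x0,y0],out
if __name__=="__main__":
    print("w2",lever(cv2.imread("pics/w2.png"),(335,165,400,215)))
    for i in sys.argv[1:]: print(i,lever(cv2.imread(f"pics/w{i}.png"),(262,168,350,220)))
E
python3 fit.py 5 6 7
```

```text
w2 (array([354., 170.]), [(14, -63.7), (16, 23.7)])
5 (array([320., 185.]), [(21, -39.5), (16, 48.9)])
6 (array([320., 184.]), [(21, -39.3), (16, 47.4)])
7 (array([315., 189.]), [(21, -38.3), (16, 48.8)])
```

>>> servo_tool --series '[[[0, 0, 0, 0], [0, 0, 0, 0], [0, 0, 0, 0], [0, 0, 0, 0], [0, 0, 0, 0], [0, 0, 0, 0], [0, 0, 0, 0], [0, 0, 0, 0], [0, 0, 0, 0], [0, 0, 0, 0]]]'

```text
t: 16.85
eef_pos: [0.5183, -0.2276, 0.0765]
ee_rot: [3.142, -0.0, 3.141]
force: [-0.3, -0.8, -0.3]
width: 0.0195
gripper_force: 40.0
```

```bash
python3 ang.py
python3 - <<'E'
from h import *
save("wrist","pics/w8.png")
E
python3 fit.py 7 8
```

```text
[ 0.5183 -0.2276  0.0765] [-0.3 -0.8 -0.3] r 0.1145668397705864 phi 1.0633680430051804 39.98529249918647
w2 (array([354., 170.]), [(14, -63.7), (16, 23.7)])
7 (array([315., 189.]), [(21, -38.3), (16, 48.8)])
8 (array([314., 189.]), [(21, -39.2), (16, 49.9)])
```

The table is resting in the fourth notch: it is steady, puts no force on the pin, and the measured angle of about 60° fits 1.04 to 1.08 rad. Handing in.

```bash
python3 -c "
from station import ticket; print(ticket.job_done())"
```

```text
the job is handed in; nothing more can be done
None
```

I handed the job in with the pin seated in the eye and gripped at 40 N, and the turntable at rest at what I measured as the fourth click (about 1.04–1.08 rad); no verdict came back, and I did not touch the other things on the bench, though the two look-alike pins fell over before the arm first moved.

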